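# Load the rivet anvil into the hand press

### The arm

A 7-joint arm with a two-finger parallel gripper is mounted at the origin on the work surface. World frame = base frame: x ahead of the robot, y to its left, z up, the work surface at z = 0. Lengths are in m, angles in rad, forces in N, time in s.
With the tool pointing down it reaches from about 0.425 to 0.875 m from the base axis. Payload 4.7 kg.
Tool frame: the origin (TCP) lies on the centre line of the jaws, within the pads' length; the fingertips stand 11 mm ahead of it and the grasp point (between the pads) lies 8 mm behind it; z points along the fingers, y is the line along which they close (so a half turn about z gives the same grasp; the last joint's range is limited). The gripper opens to 85 mm and grips with 20 to 120 N. Pads are 22 mm wide; open, the fingers measure 114 mm over their backs; the gripper's body (76 mm by 85 mm) begins 54 mm behind the grasp point. The pads swing forward as they close: fully open they stand 13 mm farther back than shut.
Start: joints at [-1.19, 0.321, -0.07, 1.45, 0.023, 1.371, -0.057], TCP at [0.233, 0.607, 0.242] pointing down, gripper open.
Joint ranges: [-2.86, 2.86], [-0.3, 2.09], [-1.38, 1.24], [0.06, 2.45], [-1.56, 4.7], [0.09, 2.05], [-2.69, 2.69]. Speed limits (rad/s): [2.57, 2.57, 3.14, 3.14, 3.14, 3.14, 3.14].

### API

Orientations are given as [roll, pitch, yaw] about the fixed x, y, z axes, in that order (R = Rz(yaw) Ry(pitch) Rx(roll)).
In Python, from bench import get_state, capture, camera_info, job_done gives the robot as it stands. The module is installed in compiled form; this text tells all that it offers.
- The arm moves only by the tool drive_tool, never from a script. Its argument "plan" is a list of rows, each a list of 3 entries, a list of its own where there are three numbers: the opening, from 0 (shut) to 1 (fully open), then the shift along the tool's x, y, z in mm, then the turn about the tool's z in rad. A call has 1 to 5 rows; each row is the pose to reach, as a shift and turn from the pose commanded when the call began, along the tool's axes at that moment; what a row does not reach only later rows make up. A row lasts 1/10 s, in which the tool goes at most 50 mm and 8.59 degrees, less where a joint would pass 70% of its speed; a pose out of reach is approached as far as the arm can. A call with a gripper value outside its range is refused whole. The fingers move at their own pace and stop on an object; the grip force is fixed at half the most. Time passes only in rows, so rows that repeat a pose let the fingers close. It gives the time, the measured TCP pose, the force, the opening and the grip force at its end, in the units of the state.
- get_state(): the state, without advancing time (a new reading comes with each control period).
- capture(name): name is "scene" or "top" or "wrist"; returns the picture (480x640x3 uint8, red, green, blue); there is no depth.
- camera_info(name): a dict with "intrinsics" (3x3 intrinsics, pixels), "R" (3x3) and "t" (3): a world point X has camera coordinates R X + t. Camera axes: x right, y down, z forward; pixel columns grow to the right and rows downward; lengths in m; the calibration is good to about 2 mm. The wrist camera is an equidistant fisheye: a pixel r from the principal point sees the ray r / f radians off the axis. A picture is of the moment at which its call begins: read the wrist's pose just before it. camera_info takes no time and is no camera call; for the wrist camera it gives the pose at the moment of the call.
- job_done(): hands the job in; it is judged then, once.
The state is a dict: "t": time; "joint_positions": joint angles; "qvel": joint speeds; "effort": joint torques, N m; "tcp_pos": TCP position; "orientation": TCP orientation; "contact_force": force on the tool from outside, world axes, zero at the start; "ft_torque": the same for the moment, N m; "grip_width": finger opening in m; "grasp_force": force on a finger pad.
Only numpy, scipy, OpenCV 4.12 (cv2) and the standard library are available. Lean on these libraries where they do the work, as an engineer would, in place of code of your own. Each camera call takes 0.05 s, during which the arm holds its last target. There are 200 camera calls.

### The job

Lift the press lever well up out of the way, lower the brass rivet anvil into the pocket of the press's sliding holder so that its foot sits fully home on the pocket floor, then swing the lever down fully shut over it and let go. The holder is stiff and has been left somewhere along its cross travel, so feel or look for it. Leave the other parts on the bench where they are.

Things in the scene. Friction and masses are not known exactly. Their poses are not given: they have to be found in the camera images.
- bed_mid (a point): Point on the face of the hand press's bed, mid-width, 80 mm above the bench. Grey cast bed, face 150 mm wide (y), on a maple slab 260 x 190 x 40 mm. The bed slopes up at 30 degrees away from the robot. Axes (bed axes): x up the slope, y across, z square to the face, leaning 30 degrees from vertical towards the robot. Bed x = 57 to 97, y within 27: hinge cheeks 90 mm high.
- holder_travel (a point): Bed axes, bed x = 0, z = 24 mm: mid-travel of the holder's top. Holder: dark steel block on the bed, 84 (x) by 60 (y) by 24 mm high, middle at x = 0 and anywhere in y = -12 to +12 mm: NOT measured, feel (outer side 30 mm from its middle) or look. Stiff: under 100 N does not shift it. Pocket in its middle, open on top: 66.5 (x) by 38.5 (y), 18 mm deep; floor 6 mm above the bed.
- lever_hinge (a point): Point on the lever's hinge axis in the middle of the lever; the axis runs along bed y. In the bed axes it lies at x = 75, y = 0, z = 75 mm. Same axes as bed_mid.
- lever_bar (a point): Middle of the lever's black round crossbar, 18 mm thick, 120 mm long, parallel to bed y, 150 mm from the hinge. The steel arm, 24 mm wide and 14 mm thick, joins it at its middle: 48 mm of bar is free on each side. Axes turn with the lever: x from bar to hinge, y along the bar. Shut, it lies at bed x = -75, z = 75 mm.
- lever (a joint): Lever angle in rad: 0 = shut (arm parallel to the bed, over the pocket; its pad, 75 mm from the hinge, then 1 mm above a seated anvil), growing as the bar is lifted up and over away from the robot; stop at 2.0. The hinge is stiff (0.6 N m friction): it stays where it is left; moving it takes 2 to 8 N at the bar.
- anvil_mid (a point): Centre (28 mm above the underside) of the loose brass rivet anvil, 56 mm tall, 0.6 to 0.87 kg, standing upright on the bench, z up: a foot 64 (its x) by 36 (its y) by 22 mm high, and on its middle a stem 40 (x) by 28 (y) by 34 mm high. It is the same turned half round; in the pocket its x lies along bed x.
- rotor_mid (a point): Middle of a loose nickel-plated flipper rotor lying on the bench, about 115 mm long, 32 mm high (hub at its -x end, arm to +x); a bystander.
- target_mid (a point): Middle of a yellow plastic drop target lying flat, 95 x 50 x 19 mm; a bystander.
- coilplate_mid (a point): Middle of a steel coil plate, an angle 60 x 110 mm, 34 mm high; a bystander.
- sleeve_mid (a point): Middle of a standing red rubber post sleeve, 30 mm across, 60 mm high; a bystander.
Mind the look-alikes: they are no part of the job. Of the things shaped like the part that bears anvil_mid, the brass one is meant.

How it is judged:
By the outcome, as a careful person would: the job done as asked, in the order asked, and still so for the second after the job is handed in, with the robot touching nothing.
It also fails if it takes over 72 s, if anything falls off the work surface, if the arm or the gripper's body presses on something with over 40 N, if the wrist force passes 120 N, or if a joint passes its speed limit or range.

## Working session

There is one attempt and no reset: what is moved stays moved. The work goes in short steps, Python scripts to look and compute and a tool call to move; the robot and the scene stay as the last step left them, time stands still between calls to the robot, and variables do not carry over. Pictures are saved under pics/ and viewed, at most 10 in all, crops included, and the job is handed in when it is done.

Besides the shell and the picture viewer there is one more tool, called after "Request:" as name(argument=value, ...), one argument or row to a line, values as JSON. drive_tool: Moves the arm, as the interface text tells. Its arguments: {"type":"object","properties":{"plan":{"type":"array"}},"required":["plan"]}

```bash
mkdir -p pics
python3 - <<'E'
from bench import *
import cv2
s=get_state();print({k:s[k] for k in('t','tcp_pos','orientation','contact_force','grip_width')})
for n in('scene','top'):
    cv2.imwrite(f'pics/{n}0.png',capture(n)[:,:,::-1]);c=camera_info(n);print(n,c)
E
```

```text
{'t': 0.0, 'tcp_pos': array([0.23295711, 0.60626286, 0.24118831]), 'orientation': array([-3.13962326e+00,  7.14493509e-05,  2.77482750e+00]), 'contact_force': array([-0.57819829, -0.44681189,  0.01186285]), 'grip_width': 0.0854359744241086}
scene {'intrinsics': array([[602.71055457,   0.        , 330.63761567],
       [  0.        , 602.71055457, 242.91263273],
       [  0.        ,   0.        ,   1.        ]]), 'R': array([[-0.85112144,  0.5249358 , -0.00589074],
       [ 0.4004598 ,  0.6419609 , -0.65384872],
       [-0.33944697, -0.55886367, -0.75660237]]), 't': array([ 0.47599854, -0.14142265,  1.46747796])}
top {'intrinsics': array([[570.82445622,   0.        , 328.40222044],
       [  0.        , 570.82445622, 237.09958155],
       [  0.        ,   0.        ,   1.        ]]), 'R': array([[ 0.027118  , -0.9995297 ,  0.01431776],
       [-0.98795908, -0.02898108, -0.15197681],
       [ 0.15232028, -0.01002405, -0.98828035]]), 't': array([-0.05008709,  0.58282276,  1.21906615])}
```

View pics/scene0.png

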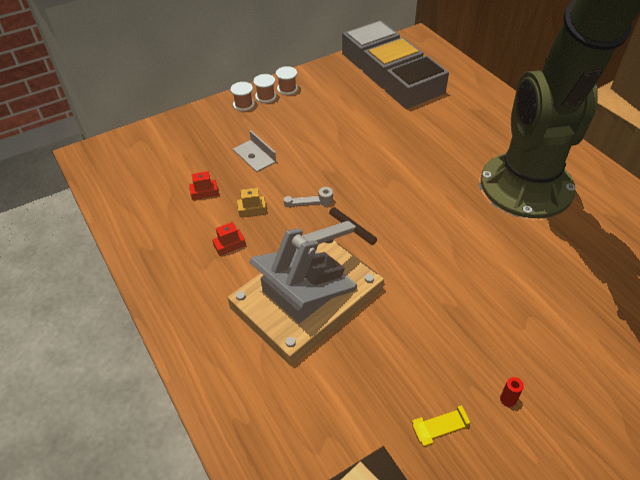

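View pics/top0.png

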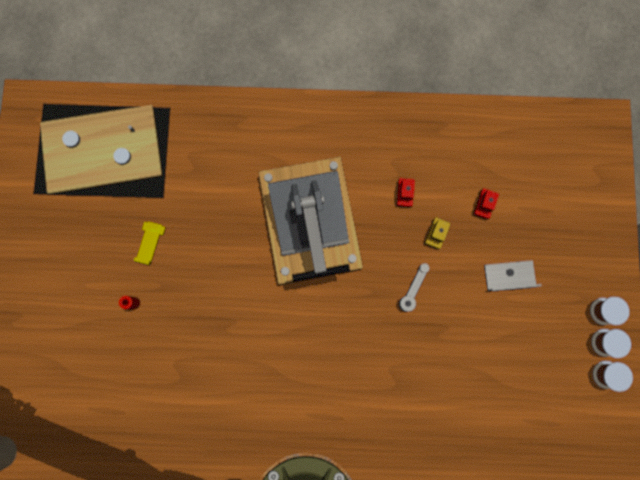

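Anvil candidates in the top picture: red (406,192), red (487,203) and brass/yellow (438,233). The brass one fits the description. I'll confirm it in an enlarged crop that also shows the press.

Run:
```python
import cv2
i=cv2.imread('pics/top0.png')[150:300,250:510];cv2.imwrite('pics/topc.png',cv2.resize(cv2.convertScaleAbs(i,alpha=1.6),None,fx=3,fy=3,interpolation=cv2.INTER_CUBIC))
i=cv2.imread('pics/scene0.png')[170:370,200:400];cv2.imwrite('pics/scenec.png',cv2.resize(cv2.convertScaleAbs(i,alpha=1.5),None,fx=3,fy=3,interpolation=cv2.INTER_CUBIC))
```

```text
(no output)
```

View pics/topc.png

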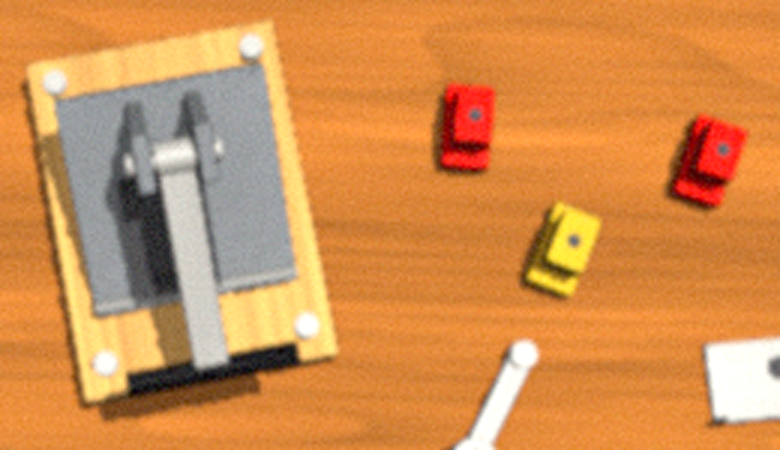

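View pics/scenec.png

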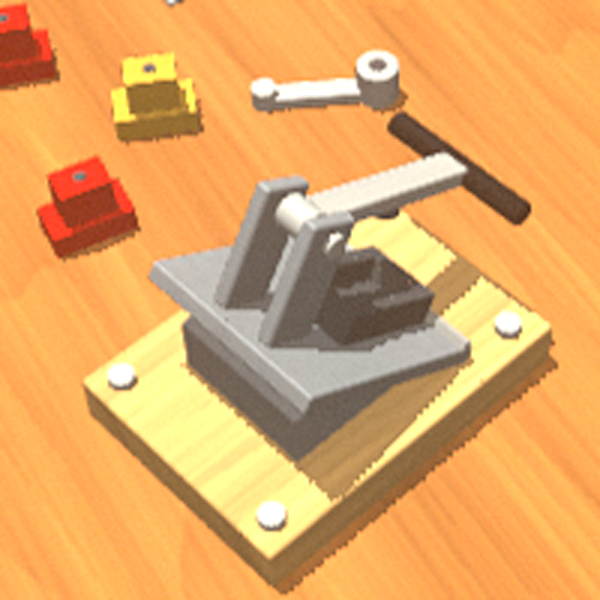

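The crop confirms the brass anvil, with its stem-top hole at crop (573,240). In the scene crop the same hole is at (150,68). The lever is low and the dark holder sits under it. Next I'll fit the press pose.

```bash
cat > h.py <<'E'
import numpy as np
from bench import *
C={n:camera_info(n) for n in('scene','top')}
def proj(n,X):
    c=C[n];p=np.atleast_2d(X)@c['R'].T+c['t'];p=p@c['intrinsics'].T
    return p[:,:2]/p[:,2:]
def ray(n,uv):
    c=C[n];d=c['R'].T@np.linalg.solve(c['intrinsics'],[*uv,1]);return -c['R'].T@c['t'],d
def onz(n,uv,z):
    o,d=ray(n,uv);return o+d*(z-o[2])/d[2]
T=lambda u,v:(u/3+250,v/3+150)
S=lambda u,v:(u/3+200,v/3+170)
def bed(p,X):  # p: x,y,yaw ; X bed coords in m
    c,s=np.cos(np.pi/6),np.sin(np.pi/6);X=np.atleast_2d(X)
    h=X[:,0]*c-X[:,2]*s;z=X[:,0]*s+X[:,2]*c+.08
    return np.c_[p[0]+h*np.cos(p[2])-X[:,1]*np.sin(p[2]),p[1]+h*np.sin(p[2])+X[:,1]*np.cos(p[2]),z]
E
python3 - <<'E'
from h import *
from scipy.optimize import least_squares
def pts(q):
    p=q[:3];a,b,th,w=q[3:7]
    bar=[.075-.15*np.cos(th),0,.075+.15*np.sin(th)]
    L=[('top',(b,.075,0),T(57,100)),('top',(b,-.075,0),T(265,67)),('top',(a,-.075,0),T(296,270)),('top',(a,.075,0),T(95,302)),
       ('top',(.075,0,.075),T(172,156)),
       ('scene',(.075,-w,.075),S(335,243)),('scene',(b,.075,0),S(150,268)),('scene',(b,-.075,0),S(307,408)),('scene',(a,-.075,0),S(468,345)),
       ('scene',(bar[0],.06,bar[2]),S(400,126)),('scene',(bar[0],-.06,bar[2]),S(519,208)),
       ('top',(bar[0],.06,bar[2]),T(130,384)),('top',(bar[0],-.06,bar[2]),T(298,356)),
       ('scene',(.097,.027,.09),S(263,182)),('scene',(.097,-.027,.09),S(318,222))]
    return L
def f(q):return np.concatenate([(proj(n,bed(q[:3],X))[0]-uv) for n,X,uv in pts(q)])
r=least_squares(f,[.55,.03,-.15,-.08,.1,.2,.04],loss='soft_l1')
print(r.x.round(4));print(r.fun.reshape(-1,2).round(1))
p=r.x[:3];th=r.x[5]
print('hinge',bed(p,[.075,0,.075]),'bar',bed(p,[.075-.15*np.cos(th),0,.075+.15*np.sin(th)]))
print('anvil top',onz('top',T(573,240),.056),onz('scene',S(150,68),.056))
for k in [(525,282),(572,298)]: print(onz('top',T(*k),.011))
for k in [(562,204),(600,218),(546,256)]: print(onz('top',T(*k),.056))
for k in [(28,65),(272,22),(337,355),(87,402)]: print('slab',onz('top',T(*k),.04))
E
```

```text
[ 0.6044  0.0037  0.1973 -0.0495  0.1057  0.1203 -0.0326]
[[ -0.5   0.3]
 [  1.   -0.2]
 [  0.    0.1]
 [ -0.5   0.8]
 [  1.2   0.4]
 [ -0.5   0.7]
 [ 51.1  42. ]
 [-52.8 -51.5]
 [-52.1 -40.5]
 [ 40.2  29.9]
 [-41.  -29.4]
 [ -2.    0.3]
 [ -0.4  -0.2]
 [ 16.1  14. ]
 [-21.8 -15.7]]
hinge [[0.63135013 0.00908155 0.18245191]] bar [[ 0.49606138 -0.01796573  0.12358427]]
anvil top [ 0.60540971 -0.28129603  0.056     ] [ 0.60370415 -0.27788355  0.056     ]
[ 0.57979441 -0.25415924  0.011     ]
[ 0.56858588 -0.28986813  0.011     ]
[ 0.63209281 -0.27324327  0.056     ]
[ 0.62243583 -0.30128528  0.056     ]
[ 0.59291523 -0.26139747  0.056     ]
slab [0.72967162 0.12634919 0.04      ]
slab [ 0.76891353 -0.05656106  0.04      ]
slab [ 0.51725939 -0.11040271  0.04      ]
slab [0.47758226 0.07178727 0.04      ]
```

Run:
```python
from h import *
from scipy.optimize import least_squares
def pts(q):
    a,b,th,w=q[3:7]
    bar=[.075-.15*np.cos(th),0,.075+.15*np.sin(th)]
    return [('top',(b,.075,0),T(57,100)),('top',(b,-.075,0),T(265,67)),('top',(a,-.075,0),T(296,270)),('top',(a,.075,0),T(95,302)),
       ('top',(.075,0,.075),T(172,156)),
       ('scene',(.075,w,.075),S(335,243)),('scene',(b,-.075,0),S(150,268)),('scene',(b,.075,0),S(307,408)),('scene',(a,.075,0),S(468,345)),
       ('scene',(bar[0],-.06,bar[2]),S(400,126)),('scene',(bar[0],.06,bar[2]),S(519,208)),
       ('top',(bar[0],.06,bar[2]),T(130,384)),('top',(bar[0],-.06,bar[2]),T(298,356)),
       ('scene',(.097,-.027,.09),S(263,182)),('scene',(.097,.027,.09),S(318,222))]
def f(q):return np.concatenate([(proj(n,bed(q[:3],X))[0]-uv) for n,X,uv in pts(q)])
r=least_squares(f,[.6,.0,.2,-.05,.1,.12,.04],loss='soft_l1')
print(r.x.round(4));print(r.fun.reshape(-1,2).round(1))
p=r.x[:3];th=r.x[5]
print('hinge',bed(p,[.075,0,.075]),'bar',bed(p,[.075-.15*np.cos(th),0,.075+.15*np.sin(th)]))
# holder corners at top, for different y
for y in(-.012,0,.012):
    for X in [(-.042,y+.03,.024),(.042,y+.03,.024),(-.042,y-.03,.024)]:
        print(y,X[:1],((proj('scene',bed(p,X))[0]-[200,170])*3).round())
```

```text
[ 0.6032  0.0048  0.2163 -0.0495  0.1075  0.1135  0.0303]
[[-1.9  0.9]
 [-0.6 -1. ]
 [-0.2 -0.1]
 [-0.6  1.9]
 [ 0.4  1.1]
 [-0.1  0.1]
 [-0.3 -3.6]
 [ 0.2 -4.2]
 [-1.4  0.5]
 [-1.8 -1.8]
 [ 0.9  2.2]
 [-1.5  1.1]
 [-0.1 -0.5]
 [-2.5 -1.9]
 [-0.8  0.9]]
hinge [[0.62999331 0.01069793 0.18245191]] bar [[ 0.49563704 -0.01882413  0.12264522]]
-0.012 (-0.042,) [410. 271.]
-0.012 (0.042,) [328. 292.]
-0.012 (-0.042,) [349. 223.]
0 (-0.042,) [422. 281.]
0 (0.042,) [341. 302.]
0 (-0.042,) [361. 232.]
0.012 (-0.042,) [435. 291.]
0.012 (0.042,) [354. 313.]
0.012 (-0.042,) [373. 242.]
```

```bash
cat >> h.py <<'E'
P=np.array([.6032,.0048,.213])
def st():
    s=get_state();print('t%.2f'%s['t'],'tcp',np.round(s['tcp_pos'],4),'rpy',np.round(s['orientation'],3),'F',np.round(s['contact_force'],1),'w%.4f g%.1f'%(s['grip_width'],s['grasp_force']));return s
def shift(X,yaw=None,s=None):
    s=s or get_state();y=s['orientation'][2];d=np.array(X)-s['tcp_pos']
    R=np.array([[np.cos(y),np.sin(y),0],[np.sin(y),-np.cos(y),0],[0,0,-1]])
    t=0 if yaw is None else -((yaw-y+np.pi)%(2*np.pi)-np.pi)
    print('shift mm',(R@d*1000).round(1),'turn',round(t,3))
E
python3 -c "
from h import *
st();shift([.488,.0164,.22],1.783)"
```

```text
t0.10 tcp [0.233  0.6063 0.2413] rpy [-3.14   0.     2.775] F [-0.3  0.4  0.6] w0.0855 g0.0
shift mm [-449.6 -459.2   21.3] turn 0.992
```

Request:
drive_tool(
  plan=[
    [0.6,[-450,-459,21],0.99],
    [0.6,[-450,-459,21],0.99],
    [0.6,[-450,-459,21],0.99],
    [0.6,[-450,-459,21],0.99],
    [0.6,[-450,-459,21],0.99],
  ],
)

```text
t: 0.6
tcp_pos: [0.3328, 0.3753, 0.2337]
orientation: [-3.141, 0.0, 2.019]
contact_force: [1.0, 0.5, 0.5]
grip_width: 0.0514
grasp_force: 0.0
```

```bash
python3 -c "
from h import *
st();shift([.488,.0164,.22],1.783)"
```

```text
t0.60 tcp [0.3328 0.3753 0.2337] rpy [-3.141  0.     2.019] F [1.  0.5 0.5] w0.0514 g0.0
shift mm [-390.7  -15.6   13.7] turn 0.236
```

Request:
drive_tool(
  plan=[
    [0.6,[-391,-16,14],0.236],
    [0.6,[-391,-16,14],0.236],
    [0.6,[-391,-16,14],0.236],
    [0.6,[-391,-16,14],0.236],
    [0.6,[-391,-16,14],0.236],
  ],
)

```text
t: 1.1
tcp_pos: [0.433, 0.1466, 0.225]
orientation: [3.141, -0.0, 1.789]
contact_force: [0.6, 0.4, 0.6]
grip_width: 0.0513
grasp_force: 0.0
```

```bash
python3 -c "
from h import *
st();shift([.488,.0164,.20],1.783)"
```

```text
t1.10 tcp [0.433  0.1466 0.225 ] rpy [ 3.141 -0.     1.789] F [0.6 0.4 0.6] w0.0513 g0.0
shift mm [-139.    25.6   25. ] turn 0.006
```

Request:
drive_tool(
  plan=[
    [0.6,[-139,26,25],0.006],
    [0.6,[-139,26,25],0.006],
    [0.6,[-139,26,25],0.006],
    [0.6,[-139,26,25],0.006],
  ],
)

```text
t: 1.5
tcp_pos: [0.4887, 0.0116, 0.1993]
orientation: [-3.14, 0.003, 1.772]
contact_force: [0.2, -0.4, 0.7]
grip_width: 0.0512
grasp_force: 0.0
```

Run:
```python
from h import *
import cv2
st();shift([.488,.0164,.1146],1.783)
c=camera_info('wrist');print(c)
cv2.imwrite('pics/w1.png',cv2.convertScaleAbs(capture('wrist')[:,:,::-1],alpha=1.5))
```

```text
t1.50 tcp [0.4887 0.0116 0.1993] rpy [-3.140e+00  3.000e-03  1.772e+00] F [ 0.2 -0.4  0.7] w0.0512 g0.0
shift mm [ 4.9  0.3 84.7] turn -0.011
{'intrinsics': array([[371.64829954,   0.        , 316.10903564],
       [  0.        , 371.64829954, 242.09239381],
       [  0.        ,   0.        ,   1.        ]]), 'R': array([[ 0.97978699,  0.20003634, -0.0017084 ],
       [ 0.19143385, -0.9351047 ,  0.29821516],
       [ 0.05805634, -0.29251437, -0.95449715]]), 't': array([-0.48140983, -0.10926354,  0.31317781])}
```

View pics/w1.png

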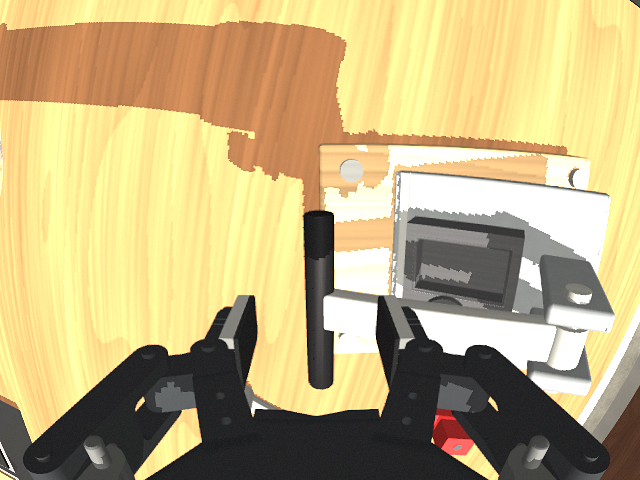

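The bar runs from (320,213) to (322,385), centred between the jaws, and the pocket is visible at about (420-520, 230-300). I'll check the fit with the fisheye model.

```bash
cat >> h.py <<'E'
def projw(c,X):
    p=c['R']@np.array(X)+c['t'];r=np.hypot(p[0],p[1]);a=np.arctan2(r,p[2]);K=c['intrinsics']
    return np.round(K[:2,2]+K[0,0]*a*p[:2]/r,1)
E
python3 - <<'E'
from h import *
c=camera_info('wrist')
th=.1135
for y in(.06,.036,-.06): print(y,projw(c,bed(P,[.075-.15*np.cos(th),y,.075+.15*np.sin(th)])[0]))
print('hinge',projw(c,bed(P,[.075,.03,.075])[0]))
for y in(0,.012):
  for X in [(-.042,y+.03,.024),(.042,y+.03,.024),(-.0332,y+.01925,.024),(.0332,y+.01925,.024)]:print(y,projw(c,bed(P,X)[0]))
for X in [(-.0495,.075,0),(.1075,.075,0)]:print('bed',projw(c,bed(P,X)[0]))
E
```

```text
0.06 [315.3 217.6]
0.036 [315.6 256.9]
-0.06 [316.7 384.5]
hinge [571.9 300.5]
0 [401.4 244.1]
0 [517.3 262.1]
0 [412. 260.]
0 [502.5 275. ]
0.012 [402.4 228. ]
0.012 [520. 245.]
0.012 [413.2 244.2]
0.012 [505.2 258.4]
bed [404.2 177.6]
bed [611.3 203.4]
```

Request:
drive_tool(
  plan=[
    [0.6,[5,0,45],-0.01],
    [0.6,[5,0,85],-0.01],
    [0.6,[5,0,85],-0.01],
  ],
)

```text
t: 1.85
tcp_pos: [0.4824, 0.0246, 0.1106]
orientation: [-3.131, -0.0, 1.795]
contact_force: [-0.7, 0.6, 0.7]
grip_width: 0.0515
grasp_force: 0.0
```

Run:
```python
from h import *
import cv2
st();c=camera_info('wrist');I=capture('wrist')[:,:,::-1];st()
cv2.imwrite('pics/w2.png',cv2.convertScaleAbs(I,alpha=1.5))
th=.1135
for y in(.06,.036,-.06): print(y,projw(c,bed(P,[.075-.15*np.cos(th),y,.075+.15*np.sin(th)])[0]))
```

```text
t1.85 tcp [0.4824 0.0246 0.1106] rpy [-3.131 -0.     1.795] F [-0.7  0.6  0.7] w0.0515 g0.0
t1.90 tcp [0.4848 0.0245 0.1135] rpy [-3.136  0.     1.795] F [ 1.2 -0.2  0.4] w0.0514 g0.0
0.06 [325.2 303.7]
0.036 [323.8 358.5]
-0.06 [319.7 496.7]
```

View pics/w2.png

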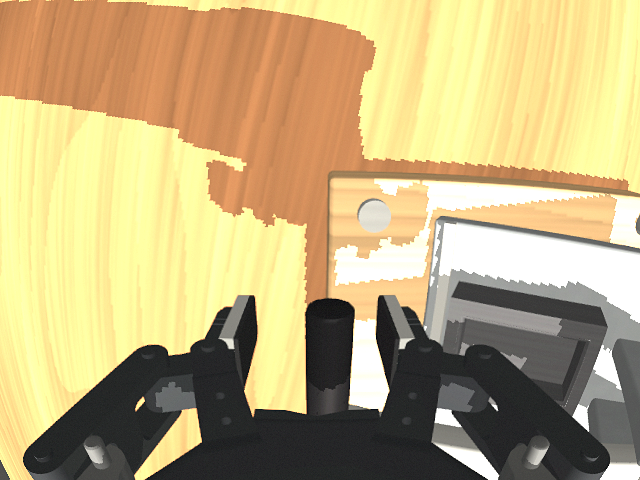

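The bar end is at (330,308), slightly right of the jaw centre (317). I'll shift a little and grip.

Request:
drive_tool(
  plan=[
    [0.6,[-9,5,2],0.012],
    [0.0,[-9,5,2],0.012],
    [0.0,[-9,5,2],0.012],
    [0.0,[-9,5,2],0.012],
    [0.0,[-9,5,2],0.012],
  ],
)

```text
t: 2.4
tcp_pos: [0.4912, 0.0144, 0.1129]
orientation: [-3.135, 0.0, 1.78]
contact_force: [-7.3, -2.7, -0.9]
grip_width: 0.0161
grasp_force: 58.4
```

Request:
drive_tool(
  plan=[
    [0.0,[0,-9,-26],0],
    [0.0,[0,-13,-53],0],
    [0.0,[0,-12,-81],0],
    [0.0,[0,-6,-107],0],
    [0.0,[0,5,-133],0],
  ],
)

```text
t: 2.9
tcp_pos: [0.4922, 0.0146, 0.2447]
orientation: [-3.125, -0.001, 1.78]
contact_force: [-10.8, -3.9, -7.2]
grip_width: 0.0157
grasp_force: 58.5
```

Request:
drive_tool(
  plan=[
    [0.0,[0,15,-23],0],
    [0.0,[0,34,-42],0],
    [0.0,[0,57,-58],0],
    [0.0,[0,82,-70],0],
    [0.0,[0,114,-77],0],
  ],
)

```text
t: 3.4
tcp_pos: [0.6079, 0.0401, 0.3307]
orientation: [-3.141, -0.005, 1.781]
contact_force: [-13.0, -0.0, 11.3]
grip_width: 0.0158
grasp_force: 64.2
```

Run:
```python
from h import *
import cv2
st();capture('wrist');st()
cv2.imwrite('pics/s2.png',capture('scene')[:,:,::-1])
i=cv2.imread('pics/s2.png')[120:370,170:430];cv2.imwrite('pics/s2c.png',cv2.resize(cv2.convertScaleAbs(i,alpha=1.5),None,fx=2.3,fy=2.3,interpolation=cv2.INTER_CUBIC))
```

```text
t3.40 tcp [0.6079 0.0401 0.3307] rpy [-3.141 -0.005  1.781] F [-13.   -0.   11.3] w0.0158 g64.2
t3.45 tcp [0.6112 0.0406 0.3296] rpy [-3.140e+00  1.000e-03  1.783e+00] F [-7.5  1.6 27.7] w0.0154 g68.0
```

Request:
drive_tool(
  plan=[
    [0.5,[0,0,0],0],
    [0.5,[0,0,0],0],
    [0.5,[0,0,-20],0],
    [0.5,[0,0,-70],0],
    [0.5,[-50,0,-70],0],
  ],
)

```text
t: 4.0
tcp_pos: [0.6228, 0.0004, 0.3993]
orientation: [3.131, -0.004, 1.796]
contact_force: [2.0, 0.6, -0.3]
grip_width: 0.0427
grasp_force: 0.0
```

Run:
```python
from h import *
import cv2
st();capture('wrist');st()
a=capture('scene')[120:370,170:430,::-1]
cv2.imwrite('pics/s3c.png',cv2.resize(cv2.convertScaleAbs(a,alpha=1.5),None,fx=3,fy=3,interpolation=cv2.INTER_CUBIC)[:600])
shift([.6048,-.2806,.17],-.30)
```

```text
t4.00 tcp [6.228e-01 4.000e-04 3.993e-01] rpy [ 3.131 -0.004  1.796] F [ 2.   0.6 -0.3] w0.0427 g0.0
t4.05 tcp [ 0.6223 -0.0167  0.3967] rpy [3.136 0.007 1.776] F [-2.1 -8.8  0.1] w0.0428 g0.0
shift mm [-255.7  -68.4  225.3] turn 2.071
```

Request:
drive_tool(
  plan=[
    [0.9,[-50,-10,0],0.15],
    [0.9,[-100,-30,0],0.3],
    [0.9,[-150,-45,50],0.45],
    [0.9,[-200,-60,80],0.6],
    [0.9,[-250,-68,110],0.75],
  ],
)

```text
t: 4.6
tcp_pos: [0.6054, -0.2306, 0.3056]
orientation: [-3.141, -0.001, 1.024]
contact_force: [0.5, 0.4, 0.4]
grip_width: 0.077
grasp_force: 0.0
```

Run:
```python
from h import *
st();shift([.6048,-.2806,.17],-.30)
```

```text
t4.60 tcp [ 0.6054 -0.2306  0.3056] rpy [-3.141e+00 -1.000e-03  1.024e+00] F [0.5 0.4 0.4] w0.0770 g0.0
shift mm [-43.   25.5 135.6] turn 1.324
```

View pics/s3c.png

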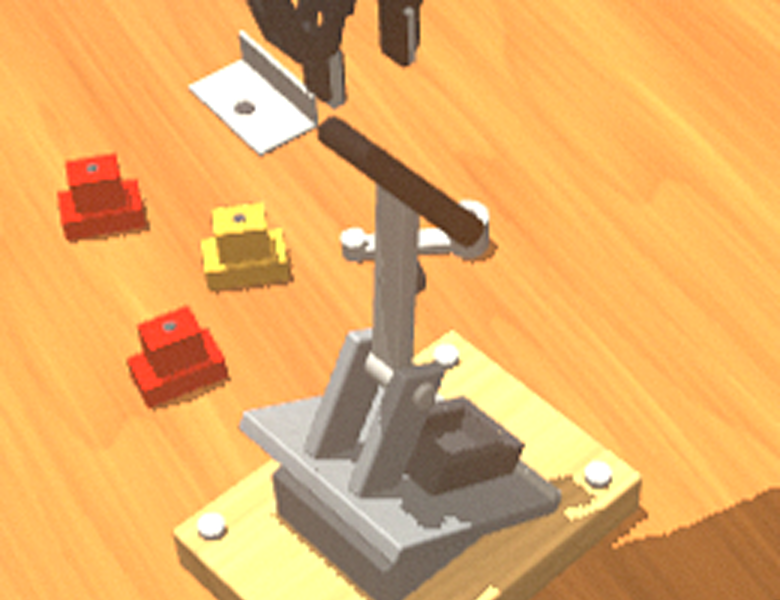

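Request:
drive_tool(
  plan=[
    [0.9,[-43,26,40],0.15],
    [0.9,[-43,26,60],0.3],
    [0.9,[-43,26,80],0.45],
    [0.9,[-43,26,100],0.6],
    [0.9,[-43,26,120],0.75],
  ],
)

```text
t: 5.1
tcp_pos: [0.606, -0.2797, 0.1853]
orientation: [-3.141, 0.0, 0.273]
contact_force: [0.2, -0.8, -0.9]
grip_width: 0.077
grasp_force: 0.0
```

Run:
```python
from h import *
st();shift([.6048,-.2806,.17],-.30)
```

```text
t5.10 tcp [ 0.606  -0.2797  0.1853] rpy [-3.141  0.     0.273] F [ 0.2 -0.8 -0.9] w0.0770 g0.0
shift mm [-1.4  0.6 15.3] turn 0.573
```

Request:
drive_tool(
  plan=[
    [0.9,[-1,1,10],0.15],
    [0.9,[-1,1,15],0.3],
    [0.9,[-1,1,15],0.45],
    [0.9,[-1,1,15],0.573],
    [0.9,[-1,1,15],0.573],
  ],
)

```text
t: 5.6
tcp_pos: [0.6055, -0.2805, 0.171]
orientation: [3.141, 0.001, -0.293]
contact_force: [0.5, -0.4, 0.3]
grip_width: 0.0769
grasp_force: 0.0
```

Run:
```python
from h import *
import cv2
s=st();c=camera_info('wrist');np.save('cw3',np.c_[c['R'],c['t']]);I=capture('wrist')[:,:,::-1];st()
cv2.imwrite('pics/w3.png',I)
def box(X,Y,z,cx,cy,yaw):
    r=[]
    for a,b in((1,1),(1,-1),(-1,-1),(-1,1)):
        dx,dy=a*X/2,b*Y/2;r.append(projw(c,[cx+dx*np.cos(yaw)-dy*np.sin(yaw),cy+dx*np.sin(yaw)+dy*np.cos(yaw),z]))
    return np.array(r)
b1=box(.04,.028,.056,.6048,-.2806,-.3);b2=box(.064,.036,.022,.6048,-.2806,-.3);print(b1,b2)
u,v=b1.mean(0).astype(int);u0,v0=u-67,v-75
A=cv2.resize(cv2.convertScaleAbs(I[v0:v0+150,u0:u0+133],alpha=1.3),(400,450),interpolation=cv2.INTER_CUBIC)
for b,col in((b1,(255,0,0)),(b2,(0,255,0))): cv2.polylines(A,[((b-[u0,v0])*3).astype(int)],True,col,1)
w=cv2.imread('pics/w1.png')[200:350,392:525];B=cv2.resize(w,(400,450),interpolation=cv2.INTER_CUBIC)
cv2.imwrite('pics/c1.png',np.hstack([A,B]));print('A off',u0,v0)
```

```text
t5.60 tcp [ 0.6055 -0.2805  0.171 ] rpy [ 3.141e+00  1.000e-03 -2.930e-01] F [ 0.5 -0.4  0.3] w0.0769 g0.0
t5.65 tcp [ 0.6055 -0.2806  0.1712] rpy [ 3.141e+00  1.000e-03 -2.900e-01] F [-0.6 -0.9 -0.9] w0.0768 g0.0
[[296.2 214.2]
 [337.3 214.5]
 [336.  269.4]
 [296.7 269.1]] [[293.1 189. ]
 [340.3 189.3]
 [338.4 267.8]
 [293.9 267.6]]
A off 249 166
```

View pics/c1.png

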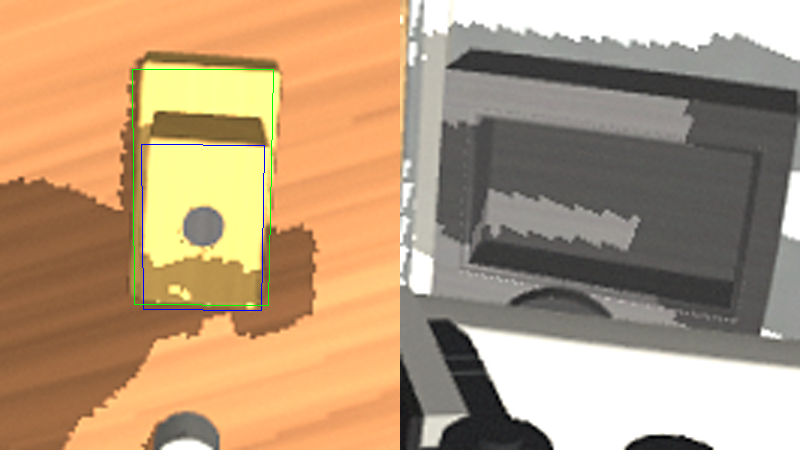

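The left crop shows the brass anvil within about 1 mm of prediction. The right crop shows the holder's +y top edge from (407,223) to (525,236) and the pocket rim in w1 pixels. I'll fit the holder's y.

Run:
```python
from h import *
from scipy.optimize import least_squares
c={'intrinsics':np.array([[371.64829954,0,316.10903564],[0,371.64829954,242.09239381],[0,0,1]]),'R':np.array([[0.97978699,0.20003634,-0.0017084],[0.19143385,-0.9351047,0.29821516],[0.05805634,-0.29251437,-0.95449715]]),'t':np.array([-0.48140983,-0.10926354,0.31317781])}
W=lambda u,v:(u/3+392,v/3+200)
def L(q):
    h,th=q[3:5];b=(.075-.15*np.cos(th),.075+.15*np.sin(th))
    return [((b[0],.06,b[1]),(320,215),0),((b[0],-.06,b[1]),(322,384),0),((.075,.0303,.075),(578,293),0),
     ((-.042,h+.03,.024),W(46,68),1),((.042,h+.03,.024),W(398,107),1),((-.03325,h+.01925,.024),W(81,117),1),((.03325,h+.01925,.024),W(360,152),1),
     ((-.03325,h-.01925,.024),W(66,265),1),((.03325,h-.01925,.024),W(336,310),1)]
def f(q):
    r=[projw(c,bed(q[:3],X)[0])-uv for X,uv,_ in L(q)]
    return np.concatenate(r+[[(q[2]-.213)/.005]])
r=least_squares(f,[*P,.01,.11],diff_step=1e-3,loss='soft_l1');print(r.x.round(4));print(r.fun[:-1].reshape(-1,2).round(1))
hc=bed(r.x[:3],[0,r.x[3],.024])[0];print('holder top centre',hc)
```

```text
[0.606  0.006  0.2131 0.0092 0.1098]
[[ 0.9 -5.2]
 [ 0.  -4.9]
 [ 0.6 -1.6]
 [-0.4  2.5]
 [-0.2  6. ]
 [-1.4  2.4]
 [-2.2  4.5]
 [-0.5  2.3]
 [-3.2  3.4]]
holder top centre [0.59232226 0.01247588 0.10078461]
```

Request:
drive_tool(
  plan=[
    [0.9,[0,0,50],0],
    [0.9,[0,0,100],0],
    [0.9,[0,0,122],0],
    [0.9,[0,0,122],0],
    [0.9,[0,0,122],0],
  ],
)

```text
t: 6.15
tcp_pos: [0.6061, -0.2812, 0.0503]
orientation: [3.141, -0.001, -0.291]
contact_force: [-0.1, -0.1, 0.8]
grip_width: 0.0773
grasp_force: 0.0
```

Request:
drive_tool(
  plan=[
    [0.9,[-11,0,8],0],
    [0.9,[-11,0,8],0],
    [0.0,[-11,0,8],0],
    [0.0,[-11,0,8],0],
    [0.0,[-11,0,8],0],
  ],
)

```text
t: 6.65
tcp_pos: [0.5962, -0.2778, 0.0425]
orientation: [-3.142, -0.002, -0.292]
contact_force: [0.1, 0.2, -0.8]
grip_width: 0.034
grasp_force: 0.0
```

Request:
drive_tool(
  plan=[
    [0.0,[-11,0,8],0],
    [0.0,[-11,0,8],0],
    [0.0,[-11,0,8],0],
  ],
)

```text
t: 6.95
tcp_pos: [0.5943, -0.2767, 0.0412]
orientation: [-3.141, -0.02, -0.291]
contact_force: [9.9, 0.2, 21.3]
grip_width: 0.0272
grasp_force: 57.4
```

Request:
drive_tool(
  plan=[
    [0.0,[10,0,-8],0],
    [0.0,[10,0,-8],0],
  ],
)

```text
t: 7.15
tcp_pos: [0.5959, -0.2771, 0.0421]
orientation: [3.142, -0.002, -0.291]
contact_force: [-0.3, 0.6, -7.4]
grip_width: 0.0272
grasp_force: 59.0
```

```bash
python3 -c "
from h import *
s=st();print(s['ft_torque'])"
```

```text
t7.15 tcp [ 0.5959 -0.2771  0.0421] rpy [ 3.142e+00 -2.000e-03 -2.910e-01] F [-0.3  0.6 -7.4] w0.0272 g59.0
[-0.00064362 -0.00242316  0.01344834]
```

```bash
python3 -c "
from h import *
shift([.4707,-.0243,.125],.213)"
```

```text
shift mm [-192.4 -206.3  -82.9] turn -0.504
```

Request:
drive_tool(
  plan=[
    [0.0,[0,0,-50],0],
    [0.0,[-20,-20,-83],-0.1],
    [0.0,[-50,-53,-83],-0.25],
    [0.0,[-82,-88,-83],-0.4],
    [0.0,[-115,-123,-83],-0.504],
  ],
)

```text
t: 7.65
tcp_pos: [0.5171, -0.1247, 0.1227]
orientation: [-3.141, 0.003, 0.217]
contact_force: [0.3, 0.6, -5.7]
grip_width: 0.0274
grasp_force: 61.4
```

```bash
python3 -c "
from h import *
st();shift([.4707,-.0243,.11],.213)"
```

```text
t7.65 tcp [ 0.5171 -0.1247  0.1227] rpy [-3.141e+00  3.000e-03  2.170e-01] F [ 0.3  0.6 -5.7] w0.0274 g61.4
shift mm [ -23.7 -108.1   12.7] turn 0.004
```

Request:
drive_tool(
  plan=[
    [0.0,[-24,-50,0],0],
    [0.0,[-24,-95,5],0],
    [0.0,[-24,-108,13],0],
    [0.0,[-24,-108,17],0],
    [0.0,[-24,-108,19],0],
  ],
)

```text
t: 8.15
tcp_pos: [0.4723, -0.0262, 0.1044]
orientation: [3.141, 0.002, 0.212]
contact_force: [0.2, -0.4, -6.9]
grip_width: 0.0268
grasp_force: 61.7
```

```bash
python3 -c "
from h import *
st();capture('top');capture('top');st();shift([.4707,-.0243,.093],.213)"
```

```text
t8.15 tcp [ 0.4723 -0.0262  0.1044] rpy [3.141e+00 2.000e-03 2.120e-01] F [ 0.2 -0.4 -6.9] w0.0268 g61.7
t8.25 tcp [ 0.4731 -0.0277  0.105 ] rpy [3.14e+00 1.00e-03 2.09e-01] F [-0.4 -0.2 -6.5] w0.0268 g61.7
shift mm [-1.6 -3.8 12. ] turn -0.004
```

Request:
drive_tool(
  plan=[
    [0.0,[-1,-3,14],0],
    [0.0,[-1,-3,20],0],
    [0.0,[-1,-3,23],0],
    [0.0,[-1,-3,25],0],
  ],
)

```text
t: 8.65
tcp_pos: [0.4715, -0.0245, 0.0808]
orientation: [3.141, 0.002, 0.21]
contact_force: [-9.8, -1.6, 16.4]
grip_width: 0.0269
grasp_force: 64.5
```

Request:
drive_tool(
  plan=[
    [0.0,[-6,0,4],0],
    [0.0,[-12,0,9],0],
    [0.0,[-15,0,12],0],
  ],
)

```text
t: 8.95
tcp_pos: [0.4622, -0.0274, 0.0723]
orientation: [3.141, -0.009, 0.21]
contact_force: [-2.6, -1.7, 18.4]
grip_width: 0.027
grasp_force: 61.2
```

```bash
python3 -c "
from h import *
s=st();print(s['ft_torque'])"
```

```text
t8.95 tcp [ 0.4622 -0.0274  0.0723] rpy [ 3.141 -0.009  0.21 ] F [-2.6 -1.7 18.4] w0.0270 g61.2
[-0.21071746 -0.01684085 -0.14770479]
```

Request:
drive_tool(
  plan=[
    [0.0,[-3,0,5],0],
    [0.0,[-6,0,9],0],
    [0.0,[-8,0,13],0],
    [0.0,[-8,0,13],0],
  ],
)

```text
t: 9.35
tcp_pos: [0.4524, -0.0295, 0.058]
orientation: [3.141, -0.005, 0.21]
contact_force: [-3.8, -3.2, 10.6]
grip_width: 0.0273
grasp_force: 67.9
```

Run:
```python
from h import *
import cv2
st()
a=capture('scene')[40:340,150:450,::-1]
c=cv2.resize(cv2.convertScaleAbs(a,alpha=1.5),(600,600),interpolation=cv2.INTER_CUBIC)
cv2.imwrite('pics/s5.png',c);st()
```

```text
t9.35 tcp [ 0.4524 -0.0295  0.058 ] rpy [ 3.141 -0.005  0.21 ] F [-3.8 -3.2 10.6] w0.0273 g67.9
t9.40 tcp [ 0.4524 -0.0295  0.058 ] rpy [ 3.141 -0.005  0.21 ] F [-4.1 -2.8  9.5] w0.0268 g67.9
```

View pics/s5.png

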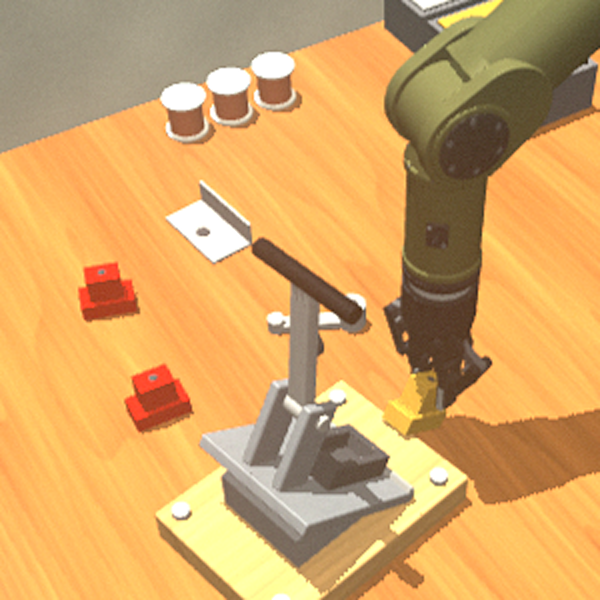

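The anvil is tilted about 30°, matching the bed, and the lever stands upright. Next I'll lift and go to a viewing pose just ahead of the pocket.

```bash
python3 -c "
from h import *
shift([.5127,-.0032,.150],.213)"
```

```text
shift mm [ 64.5 -13.2 -92. ] turn -0.003
```

Request:
drive_tool(
  plan=[
    [0.0,[-5,0,-45],0],
    [0.0,[20,-6,-92],-0.003],
    [0.0,[64,-13,-92],-0.003],
    [0.0,[64,-13,-92],-0.003],
    [0.0,[64,-13,-92],-0.003],
  ],
)

```text
t: 9.9
tcp_pos: [0.5106, -0.0013, 0.1475]
orientation: [3.137, 0.001, 0.216]
contact_force: [-0.4, -0.8, -6.5]
grip_width: 0.027
grasp_force: 65.4
```

Run:
```python
from h import *
import cv2,pickle
capture('top')
s=st();c=camera_info('wrist');I=capture('wrist')[:,:,::-1];st()
pickle.dump((s,c),open('w5.pkl','wb'))
cv2.imwrite('pics/w5.png',I)
for q in [(-.042,.04,.024),(.042,-.02,.024),(-.0332,.029,.024),(.0332,-.009,.024),(.0332,.029,.024)]: print(projw(c,bed([.605,.0055,.213],q)[0]))
print('tcp',projw(c,s['tcp_pos']))
y=(I[...,2].astype(int)-I[...,0]>90)&(I[...,1].astype(int)-I[...,0]>60)
v,u=np.nonzero(y[:,200:440]);print(u.min()+200,u.max()+200,v.min(),v.max())
```

```text
t9.95 tcp [ 0.5089 -0.0024  0.147 ] rpy [3.139e+00 3.000e-03 2.150e-01] F [-0.5 -0.6 -7.1] w0.0267 g65.4
t10.00 tcp [ 0.5082 -0.0029  0.1468] rpy [3.14e+00 3.00e-03 2.14e-01] F [ 0.2 -1.5 -7.1] w0.0270 g65.4
[264.7 184. ]
[393.4  31.7]
[284.1 170.7]
[366.3  49. ]
[277.1  48.4]
tcp [315.7 325.1]
200 439 114 435
```

Run:
```python
import cv2,numpy as np
I=cv2.convertScaleAbs(cv2.imread('pics/w5.png'),alpha=1.7,beta=15)
f=lambda a:cv2.resize(a,None,fx=3,fy=3,interpolation=cv2.INTER_CUBIC)
cv2.imwrite('pics/c5.png',np.hstack([f(I[20:210,240:405]),f(I[160:350,265:365])]))
```

```text
(no output)
```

View pics/c5.png

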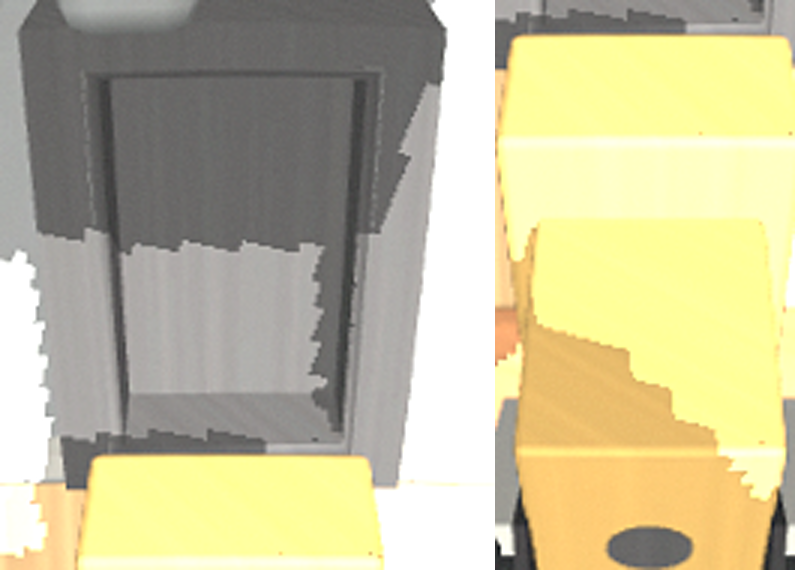

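The view is clear. The pocket's uphill rim corners are at (269,44) and (367,44), and the holder's outer corners are visible. The anvil's bottom-front foot edge runs from (271,172) to (364,172). I'll fit both poses.

```bash
cat > fit5.py <<'E'
from h import *
import pickle
from scipy.optimize import least_squares
from scipy.spatial.transform import Rotation as Ro
s,c=pickle.load(open('w5.pkl','rb'))
A=lambda u,v:(u/3+240,v/3+20)
B=lambda u,v:((u-495)/3+265,v/3+160)
def place(q,X): # q: x,y,z,yaw,tilt ; local x,y,z
    return np.array(q[:3])+Ro.from_euler('ZY',[q[3],-q[4]]).apply(X)
def fit(L,q0,prior,w):
    def f(q):
        r=[projw(c,place(q,X))-uv for X,uv in L];return np.concatenate(r+[(q-prior)*w])
    r=least_squares(f,q0,diff_step=1e-4,loss='soft_l1');print(r.x.round(4),'\n',r.fun[:2*len(L)].reshape(-1,2).round(1).tolist());return r.x
h0=np.array([*bed([.605,.0055,.213],[0,.011,.006])[0],.213,np.pi/6])  # pocket floor centre
o=.018
H=[((.03325,.01925,o),A(87,72)),((.03325,-.01925,o),A(381,72)),((-.03325,-.01925,o),A(345,442)),((-.03325,.01925,o),A(115,440)),
 ((.042,.03,o),A(22,33)),((.042,-.03,o),A(445,30)),((-.042,.03,o),A(68,488)),((-.042,-.03,o),A(397,487)),
 ((.03325,.01925,0),A(110,78)),((.03325,-.01925,0),A(353,78))]
h=fit(H,h0,h0,np.array([0,0,100,50,300]))
a=np.pi/6
a0=np.array([s['tcp_pos'][0]+.03,s['tcp_pos'][1]+.006,.11,.213,a])
N=[((.032,.018,0),B(511,37)),((.032,-.018,0),B(792,37)),((.032,.018,.022),A(78,558)),((.032,-.018,.022),A(383,560)),
 ((.02,.014,.056),B(516,448)),((.02,-.014,.056),B(784,448)),((.02,.014,.022),B(534,222)),((.02,-.014,.022),B(766,222)),((0,0,.056),B(650,548))]
n=fit(N,a0,a0,np.zeros(5))
yw=s['orientation'][2];R=np.array([[np.cos(yw),np.sin(yw),0],[np.sin(yw),-np.cos(yw),0],[0,0,-1]])
print('move to seat, tool mm',(R@(h[:3]-n[:3])*1000).round(1),'yaw diff',h[3]-n[3],'tilt diff',h[4]-n[4])
print('seat tcp',s['tcp_pos']+h[:3]-n[:3]);print('tcp in anvil coords mm',(Ro.from_euler('ZY',[n[3],-n[4]]).inv().apply(s['tcp_pos']-n[:3])*1000).round(1))
E
python3 fit5.py
```

```text
[0.6005 0.0156 0.0851 0.213  0.5236] 
 [[5.6, 2.8], [-2.0, 3.3], [0.4, 2.3], [3.7, 2.7], [0.9, -1.9], [3.1, 0.0], [0.4, 0.0], [1.6, 0.6], [1.5, -10.1], [2.8, -9.6]]
[0.5382 0.0036 0.11   0.2128 0.5236] 
 [[2.5, 3.0], [-3.9, 3.2], [1.8, 5.3], [-2.3, 4.7], [2.7, -1.7], [-2.4, -1.7], [2.7, -0.1], [-3.0, -0.1], [-0.1, -6.4]]
move to seat, tool mm [63.4  1.5 24.9] yaw diff 0.00019254420546632733 tilt diff 0.0
seat tcp [0.57124701 0.00961723 0.12205491]
tcp in anvil coords mm [-7.4  0.3 46.9]
```

```bash
sed -i 's/return np.round(\(K.*\),1)$/return \1/' h.py; sed -i '/A(110,78)/s/.*/ ]/;s/diff_step=1e-4,//' fit5.py; sed -i 's/((-.042,.03,o),A(68,488)),((-.042,-.03,o),A(397,487)),/&/' fit5.py; python3 fit5.py
```

```text
[0.601  0.0165 0.0845 0.2156 0.5234] 
 [[3.8, 1.8], [-4.2, 1.9], [-0.9, 0.7], [2.4, 1.5], [-0.8, -2.7], [0.8, -1.5], [-0.6, -1.2], [0.3, -1.0]]
[0.5395 0.0038 0.1191 0.2104 0.4728] 
 [[0.5, -0.1], [-1.3, 0.2], [-1.1, 1.5], [1.3, 1.2], [-0.9, -0.2], [1.6, -0.0], [0.6, -1.1], [-0.4, -0.9], [-0.0, -0.1]]
move to seat, tool mm [62.8  0.7 34.6] yaw diff 0.005215531283320057 tilt diff 0.050553225622700704
seat tcp [0.57042253 0.0102588  0.11239547]
tcp in anvil coords mm [-15.1   0.3  39. ]
```

Request:
drive_tool(
  plan=[
    [0.0,[20,0,0],0],
    [0.0,[40,1,4],-0.005],
    [0.0,[44,1,6],-0.005],
    [0.0,[44,1,6],-0.005],
    [0.0,[44,1,6],-0.005],
  ],
)

```text
t: 10.5
tcp_pos: [0.5511, 0.0057, 0.1413]
orientation: [-3.141, 0.002, 0.218]
contact_force: [-0.4, -0.3, -6.3]
grip_width: 0.0266
grasp_force: 65.3
```

```bash
python3 -c "
from h import *
capture('top');capture('top');st();shift([.5692,.0098,.1107],.2156)"
```

```text
t10.60 tcp [0.5515 0.0062 0.1416] rpy [-3.14   0.     0.219] F [-0.  0. -6.] w0.0272 g65.3
shift mm [18.1  0.3 30.9] turn 0.003
```

Request:
drive_tool(
  plan=[
    [0.0,[4,0,7],0],
    [0.0,[8,0,13],0],
    [0.0,[10,0,17],0],
    [0.0,[12,0,20],0],
    [0.0,[13,0,22],0],
  ],
)

```text
t: 11.1
tcp_pos: [0.5652, 0.0095, 0.119]
orientation: [3.141, 0.001, 0.22]
contact_force: [0.4, 0.2, -7.2]
grip_width: 0.0269
grasp_force: 65.4
```

```bash
python3 -c "
from h import *
s=st();print(s['ft_torque']);shift([.5692,.0098,.1107],.2156)"
```

```text
t11.10 tcp [0.5652 0.0095 0.119 ] rpy [3.141e+00 1.000e-03 2.200e-01] F [ 0.4  0.2 -7.2] w0.0269 g65.4
[-0.00769619  0.17367997  0.02302011]
shift mm [4.  0.5 8.3] turn 0.004
```

Request:
drive_tool(
  plan=[
    [0.0,[1.5,0,2.5],0],
    [0.0,[3,0,5],0],
    [0.0,[4,0,7],0],
    [0.0,[4.5,0,8.5],0],
  ],
)

```text
t: 11.5
tcp_pos: [0.5685, 0.0101, 0.1125]
orientation: [-3.139, 0.003, 0.22]
contact_force: [-14.5, 1.0, 20.1]
grip_width: 0.0267
grasp_force: 69.1
```

```bash
python3 -c "
from h import *
s=st();print(s['ft_torque']);shift([.5692,.0098,.1107],.2156)"
```

```text
t11.50 tcp [0.5685 0.0101 0.1125] rpy [-3.139e+00  3.000e-03  2.200e-01] F [-14.5   1.   20.1] w0.0267 g69.1
[0.19828582 2.30762625 0.13364266]
shift mm [0.6 0.5 1.8] turn 0.004
```

Request:
drive_tool(
  plan=[
    [0.0,[0.5,0,1],0],
    [0.0,[1,0,2],0],
    [0.0,[1.5,0,3],0],
    [0.0,[1.5,0,3],0],
  ],
)

```text
t: 11.9
tcp_pos: [0.5684, 0.0101, 0.1123]
orientation: [-3.136, 0.007, 0.219]
contact_force: [-26.8, 0.2, 35.8]
grip_width: 0.0272
grasp_force: 71.4
```

```bash
python3 -c "
from h import *
s=st();print(s['ft_torque']);shift([.5692,.0098,.1107],.2156)"
```

```text
t11.90 tcp [0.5684 0.0101 0.1123] rpy [-3.136  0.007  0.219] F [-26.8   0.2  35.8] w0.0272 g71.4
[0.15852487 4.28697413 0.21974744]
shift mm [0.7 0.4 1.6] turn 0.004
```

Request:
drive_tool(
  plan=[
    [0.0,[-2,0,-4],0],
    [0.0,[-2,0,-4],0],
    [0.6,[-2,0,-4],0],
    [0.6,[-2,0,-4],0],
    [0.6,[-2,0,-4],0],
  ],
)

```text
t: 12.4
tcp_pos: [0.5702, 0.0105, 0.1126]
orientation: [3.141, -0.002, 0.22]
contact_force: [-0.6, -0.5, -0.0]
grip_width: 0.0512
grasp_force: 0.0
```

Run:
```python
from h import *
s=st();print(s['ft_torque'])
```

```text
t12.40 tcp [0.5702 0.0105 0.1126] rpy [ 3.141e+00 -2.000e-03  2.200e-01] F [-0.6 -0.5 -0. ] w0.0512 g0.0
[ 0.0034347   0.03463007 -0.02293509]
```

Request:
drive_tool(
  plan=[
    [0.6,[-10,0,-17],0],
    [0.6,[-22,0,-38],0],
    [0.6,[-40,0,-55],0],
    [0.6,[-62,0,-55],0],
    [0.6,[-62,0,-55],0],
  ],
)

```text
t: 12.9
tcp_pos: [0.5074, -0.0038, 0.1674]
orientation: [-3.138, -0.001, 0.219]
contact_force: [-0.7, 0.4, 0.2]
grip_width: 0.0513
grasp_force: 0.0
```

Run:
```python
from h import *
import cv2
from scipy.spatial.transform import Rotation as Ro
capture('top')
s=st();c=camera_info('wrist');I=capture('wrist')[:,:,::-1]
cv2.imwrite('pics/w6.png',I)
h=[.601,.0165,.0845,.2156,.5236];R=Ro.from_euler('ZY',[h[3],-h[4]])
pr=lambda X:projw(c,np.array(h[:3])+R.apply(X)).round(1)
print('seated hole pred',pr([0,0,.056]),'1cm up',pr([0,0,.066]),'stem top corners',[pr([a*.02,b*.014,.056]) for a,b in((1,1),(1,-1),(-1,-1),(-1,1))])
print('foot corners',[pr([a*.032,b*.018,.022]) for a,b in((1,1),(1,-1),(-1,-1),(-1,1))])
b,g,r=[I[...,k].astype(int) for k in range(3)]
m=((r-b>60)&(g-b>40)&(r-g<70)).astype(np.uint8);u,v=pr([0,0,.056]).astype(int)
W=m.copy();W[:]=0;y0,x0=max(v-90,0),u-70;W[y0:v+90,x0:u+70]=m[y0:v+90,x0:u+70]
n,lab,stt,cen=cv2.connectedComponentsWithStats(W);print(stt[1:][stt[1:,4]>150].tolist())
k=1+stt[1:,4].argmax();cs,hi=cv2.findContours((lab==k).astype(np.uint8),cv2.RETR_CCOMP,cv2.CHAIN_APPROX_NONE)
for q in cs:
    if len(q)>15: print(len(q),cv2.boundingRect(q),q[:,0].mean(0).round(1))
# ascii of yellow mask
for yy in range(y0,min(v+90,480),5): print(yy,''.join('#' if m[yy,x] else '.' for x in range(x0,u+70,3)))
```

```text
t12.95 tcp [ 0.5085 -0.0028  0.1675] rpy [-3.138e+00 -2.000e-03  2.200e-01] F [ 0.4  0.4 -0.3] w0.0514 g0.0
seated hole pred [318.6 152. ] 1cm up [318.7 164.8] stem top corners [array([285.1, 112.3]), array([352.8, 112.7]), array([347.6, 187.2]), array([289.1, 186.9])]
foot corners [array([281. ,  59.3]), array([356.9,  59.7]), array([349.8, 166.6]), array([286.6, 166.3])]
[[248, 62, 140, 180, 14334]]
650 (248, 62, 140, 180) [321.6 160.8]
61 (306, 142, 24, 21) [317.7 152.2]
20 (345, 84, 5, 11) [346.9  89. ]
62 ...........#########################...........
67 ...........#########################...........
72 ............########################...........
77 ............########################...........
82 ............########################...........
87 ............#####################.##...........
92 ............#####################.#............
97 ............#######################............
102 ............########################...........
107 ............#######################............
112 ............#######################............
117 ............#######
[... 576 characters left out ...]
###########.............
177 #######.......####################.......######
182 ###############################################
187 ###############################################
192 ###############################################
197 ###############################################
202 ...############################################
207 ......#########################################
212 ...........####################################
217 ...........####################################
222 .............##################################
227 ....................#..########################
232 ..........................#......##############
237 .................................##############
```

The hole is at (317.7,152.2), against (318.6,152.0) predicted for a seated anvil, so the anvil is home. Next I'll close the lever.

Request:
drive_tool(
  plan=[
    [0.6,[0,0,-50],-0.15],
    [0.6,[0,0,-100],-0.3],
    [0.6,[0,0,-150],-0.45],
    [0.6,[0,0,-200],-0.6],
    [0.6,[0,0,-250],-0.75],
  ],
)

```text
t: 13.5
tcp_pos: [0.509, -0.0027, 0.4196]
orientation: [3.14, -0.001, 0.977]
contact_force: [1.4, -0.5, -0.3]
grip_width: 0.0512
grasp_force: 0.0
```

```bash
python3 -c "
from h import *
st();shift([.6112,.0406,.41],1.783)"
```

```text
t13.50 tcp [ 0.509  -0.0027  0.4196] rpy [ 3.14e+00 -1.00e-03  9.77e-01] F [ 1.4 -0.5 -0.3] w0.0512 g0.0
shift mm [93.1 60.5  9.6] turn -0.806
```

Request:
drive_tool(
  plan=[
    [0.6,[0,0,0],-0.15],
    [0.6,[30,20,0],-0.3],
    [0.6,[60,40,0],-0.45],
    [0.6,[93,60,5],-0.6],
    [0.6,[93,60,10],-0.75],
  ],
)

```text
t: 14.0
tcp_pos: [0.6168, 0.0458, 0.3961]
orientation: [-3.129, 0.014, 1.654]
contact_force: [-0.7, 1.5, -2.6]
grip_width: 0.0511
grasp_force: 0.0
```

Run:
```python
from h import *
import cv2
capture('top');st();shift([.6112,.0406,.333],1.783)
c=camera_info('wrist');I=capture('wrist');cv2.imwrite('pics/w7.png',I[:,:,::-1])
Pn=[.605,.0055,.213]
for ph in(1.85,1.95,2.0):
    b=(.075-.15*np.cos(ph),.075+.15*np.sin(ph));print(ph,[projw(c,bed(Pn,[b[0],y,b[1]])[0]).round() for y in(.06,.036)],bed(Pn,[b[0],.036,b[1]]))
m=(I.max(2)<75)
for yy in range(200,420,10): print(yy,''.join('#' if m[yy,x] else '.' for x in range(180,460,4)))
```

```text
t14.05 tcp [0.614  0.0433 0.3987] rpy [-3.13   0.011  1.657] F [ 0.3  0.3 -0.6] w0.0512 g0.0
shift mm [-2.5 -3.  65.7] turn -0.126
1.85 [array([266., 226.]), array([273., 265.])] [[0.58874619 0.03881698 0.32799449]]
1.95 [array([291., 224.]), array([297., 264.])] [[0.60312507 0.04192686 0.33089087]]
2.0 [array([304., 223.]), array([310., 263.])] [[0.61040263 0.04350086 0.33178412]]
200 .......................#............####..#######.....................
210 ....................................##..#####.........................
220 ................................###...................................
230 ............................########..................................
240 .............................########.#...#######.....................
250 .............................########.....####........................
260 .............................########....##...........................
270 ..............................########................................
280 ..............................########................................
290 ...............................#####
[... 234 characters left out ...]
.....####...###..........
330 ........###...######............#######..........######...###.........
340 .....######...######.............#######..........#####...######......
350 ...#################.............#######..........################....
360 ##################................######...........###################
370 ##################................#######..........###################
380 #################.................#######...........##################
390 ################...................######............#################
400 #################...................................##################
410 #....#############.########........#......########.#############....##
```

Request:
drive_tool(
  plan=[
    [0.6,[-2,-3,30],-0.126],
    [0.6,[-2,-3,60],-0.126],
    [0.6,[-2,-3,73],-0.126],
    [0.6,[-2,-3,73],-0.126],
    [0.0,[-2,-3,73],-0.126],
  ],
)

```text
t: 14.6
tcp_pos: [0.6081, 0.0376, 0.336]
orientation: [3.139, -0.001, 1.769]
contact_force: [0.0, -0.1, 0.9]
grip_width: 0.0385
grasp_force: 0.0
```

Request:
drive_tool(
  plan=[
    [0.0,[0,0,0],0],
    [0.0,[0,0,0],0],
    [0.0,[0,0,0],0],
    [0.0,[0,0,0],0],
  ],
)

```text
t: 15.0
tcp_pos: [0.6092, 0.0375, 0.3365]
orientation: [3.137, 0.0, 1.77]
contact_force: [0.4, 0.8, 6.4]
grip_width: 0.0159
grasp_force: 58.7
```

Request:
drive_tool(
  plan=[
    [0.0,[0,-27,5],0],
    [0.0,[0,-53,15],0],
    [0.0,[0,-76,30],0],
    [0.0,[0,-96,48],0],
    [0.0,[0,-113,70],0],
  ],
)

```text
t: 15.5
tcp_pos: [0.4999, 0.0136, 0.2663]
orientation: [3.132, 0.001, 1.769]
contact_force: [8.1, -5.9, 1.7]
grip_width: 0.0156
grasp_force: 60.1
```

Request:
drive_tool(
  plan=[
    [0.0,[0,-14,28],0],
    [0.0,[0,-21,59],0],
    [0.0,[0,-22,93],0],
    [0.0,[0,-15,126],0],
    [0.0,[0,-5,150],0],
  ],
)

```text
t: 16.0
tcp_pos: [0.496, 0.0126, 0.1155]
orientation: [3.133, 0.001, 1.768]
contact_force: [-0.8, 16.0, 9.5]
grip_width: 0.0156
grasp_force: 66.8
```

```bash
python3 -c "
from h import *
capture('top');s=st();print('shut bar',bed([.605,.0055,.213],[-.075,.036,.075]))"
```

```text
t16.05 tcp [0.4979 0.0114 0.1123] rpy [3.133 0.012 1.772] F [13.1  0.2 -4. ] w0.0155 g65.5
shut bar [[0.49725324 0.01902882 0.10745191]]
```

Request:
drive_tool(
  plan=[
    [0.0,[0,1,3],0],
    [0.0,[0,2,6],0],
    [0.0,[0,2,8],0],
    [0.0,[0,2,8],0],
  ],
)

```text
t: 16.45
tcp_pos: [0.4991, 0.0116, 0.1104]
orientation: [3.134, 0.005, 1.77]
contact_force: [-0.5, -5.6, 22.0]
grip_width: 0.0155
grasp_force: 68.1
```

Request:
drive_tool(
  plan=[
    [0.0,[0,0,3],0],
    [0.0,[0,0,5],0],
    [0.0,[0,0,5],0],
  ],
)

```text
t: 16.75
tcp_pos: [0.4993, 0.0116, 0.1098]
orientation: [3.137, 0.001, 1.77]
contact_force: [-20.2, -5.3, 69.6]
grip_width: 0.0155
grasp_force: 73.4
```

Request:
drive_tool(
  plan=[
    [0.0,[0,0,-7],0],
    [0.6,[0,0,-7],0],
    [0.6,[0,0,-7],0],
    [0.6,[0,0,-7],0],
  ],
)

```text
t: 17.15
tcp_pos: [0.4933, 0.0149, 0.1074]
orientation: [-3.14, -0.001, 1.77]
contact_force: [-0.5, 0.7, -0.5]
grip_width: 0.051
grasp_force: 0.0
```

Request:
drive_tool(
  plan=[
    [0.6,[0,0,-30],0],
    [0.6,[0,0,-80],0],
    [0.6,[0,0,-120],0],
    [0.6,[0,-40,-150],0],
    [0.6,[0,-40,-150],0],
  ],
)

```text
t: 17.65
tcp_pos: [0.4545, 0.0059, 0.2623]
orientation: [3.133, -0.011, 1.77]
contact_force: [1.1, -0.5, 1.0]
grip_width: 0.0511
grasp_force: 0.0
```

Run:
```python
from h import *
import cv2
capture('top');st();c=camera_info('wrist');I=capture('wrist');cv2.imwrite('pics/w8.png',I[:,:,::-1])
Pn=[.605,.0055,.213]
for th in(0,.03,.1):
    b=(.075-.15*np.cos(th),.075+.15*np.sin(th));print(th,[projw(c,bed(Pn,[b[0],y,b[1]])[0]).round(1) for y in(.06,-.06)])
J=capture('scene')
for th in(0,.03,.1):
    b=(.075-.15*np.cos(th),.075+.15*np.sin(th));print('scene',th,[proj('scene',bed(Pn,[b[0],y,b[1]]))[0].round(1) for y in(.06,-.06)])
def show(I,r,cc,t,k=2):
    m=I.max(2)<t
    for y in range(*r,k): print(y,''.join('#' if m[y,x] else '.' for x in range(*cc,k)))
show(I,(180,440),(250,420),40,6)
show(J,(205,265),(315,400),60)
```

```text
t17.70 tcp [0.4542 0.0067 0.2611] rpy [ 3.135 -0.009  1.771] F [ 0.5 -0.1 -1.2] w0.0514 g0.0
0 [array([370.8, 194. ]), array([366.2, 329.1])]
0.03 [array([368.8, 194.8]), array([364.3, 331.4])]
0.1 [array([364.5, 196.9]), array([360.2, 337.1])]
scene 0 [array([370.4, 249.3]), array([328.5, 217.7])]
scene 0.03 [array([371.2, 247.4]), array([329.3, 215.8])]
scene 0.1 [array([373. , 243.1]), array([330.9, 211.6])]
180 .............................
186 .............................
192 .............................
198 ...................##........
204 ...................#.........
210 ...................#.........
216 ...................#.........
222 ...................#.#.......
228 ...................#.#.......
234 ...................#.#.......
240 ...................#.#.......
246 ...................#.#.......
252 ...................#.#.......
258 ...................#.........
264 ...................#.........
270 ...................#.........
276 ...................#.........
282 ...................#.........
288 ...................#.#.......
294 ...................#.#.......
300 #
[... 1550 characters left out ...]
............................
237 ...........................................
239 ...................#.......................
241 ...........................................
243 ...........................................
245 ...........................................
247 ...........................................
249 ............................#..............
251 ...........................................
253 ...........................................
255 ...........................................
257 ...........................................
259 ...........................................
261 ...........................................
263 ...........................................
```

Run:
```python
from h import *
import cv2
from scipy.optimize import least_squares
J=capture('scene');J0=cv2.imread('pics/scene0.png')[:,:,::-1]
for n,I in(('start',J0),('now',J)):
    g=I[...,0].astype(int)
    for u in (366,):
        print(n,'col',u,[(v,g[v,u]) for v in range(220,266,2)])
```

```text
start col 366 [(220, np.int64(174)), (222, np.int64(182)), (224, np.int64(186)), (226, np.int64(183)), (228, np.int64(182)), (230, np.int64(135)), (232, np.int64(67)), (234, np.int64(71)), (236, np.int64(66)), (238, np.int64(66)), (240, np.int64(61)), (242, np.int64(172)), (244, np.int64(188)), (246, np.int64(185)), (248, np.int64(178)), (250, np.int64(180)), (252, np.int64(182)), (254, np.int64(178)), (256, np.int64(190)), (258, np.int64(196)), (260, np.int64(191)), (262, np.int64(203)), (264, np.int64(163))]
now col 366 [(220, np.int64(187)), (222, np.int64(191)), (224, np.int64(196)), (226, np.int64(191)), (228, np.int64(190)), (230, np.int64(211)), (232, np.int64(199)), (234, np.int64(190)), (236, np.int64(202)), (238, np.int64(208)), (240, np.int64(69)), (242, np.int64(70)), (244, np.int64(73)), (246, np.int64(68)), (248, np.int64(63)), (250, np.int64(104)), (252, np.int64(200)), (254, np.int64(188)), (256, np.int64(200)), (258, np.int64(206)), (260, np.int64(205)), (262, np.int64(213)), (264, np.int64(176))]
```

```bash
python3 -c "
from bench import job_done
print(job_done())"
```

```text
the job is handed in; nothing more can be done
None
```

The job is handed in: I lifted the lever, seated the brass anvil in the holder pocket, swung the lever down onto its stop and let go, with the gripper clear. The seating and the shut lever were checked by camera position and contact force only.

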